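Ready the tube incubator for loading from above

ROBOT

A 7-joint arm with a two-finger parallel gripper is mounted at the origin on a cart in front of the work surface, level with it; the furniture and walls round the work are solid. World frame = base frame: x ahead of the robot, y to its left, z up, the work surface at z = 0. Lengths are in m, angles in rad, forces in N, time in s.
With the tool pointing down it reaches from about 0.4 to 0.85 m from the base axis. Payload 4.5 kg.
Tool frame: the origin (TCP) lies at the very end of the fingers, on their centre line; the grasp point (between the pads) lies 19 mm behind it (robot.grasp_offset is the z of the grasp point in the tool frame, in m); z points along the fingers, y is the line along which they close (so a half turn about z gives the same grasp; the last joint's range is limited). The gripper opens to 85 mm and grips with 20 to 120 N. Pads are 22 mm wide; open, the fingers measure 114 mm over their backs; the gripper's body (76 mm by 85 mm) begins 54 mm behind the grasp point. The pads swing forward as they close: fully open they stand 13 mm farther back than shut.
Start: joints at [1.283, 0.689, -0.195, 1.565, 0.157, 0.902, -0.215], TCP at [0.198, -0.593, 0.231] pointing down, gripper open.
Joint ranges: [-3.01, 3.01], [-0.46, 2.08], [-1.47, 1.51], [0.13, 2.56], [-1, 4.14], [0.04, 2.09], [-2.66, 2.66]. Speed limits (rad/s): [2.57, 2.57, 3.14, 3.14, 3.14, 3.14, 3.14].

INTERFACE

Orientations are given as a unit quaternion [x, y, z, w].
In Python, from plant import monitor, get_image, finish_job, look_for, tip_of, robot gives the robot as it stands. The module is installed in compiled form; this text tells all that it offers.
- The arm moves only by the tool drive_tool, never from a script. Its argument "deltas" is one flat list of numbers, 6 for each row, row after row: the shift along the world's x, y, z as a fraction of full scale, then the turn, a rotation vector about the world's x, y, z as a fraction of full scale. In form: [dx, dy, dz, ax, ay, az, dx, dy, dz, ax, ay, az, ...]. A call has 1 to 10 rows; each row is the pose to reach, as a shift and turn from the pose commanded when the call began; what a row does not reach only later rows make up. Full scale, the value 1, is 80 mm for a shift and 60 degrees for a turn. A row lasts 1/8 s, in which the tool goes at most 62.5 mm and 10.7 degrees, less where a joint would pass 70% of its speed; a pose out of reach is approached as far as the arm can. A call with a number of a shift or a turn outside -1 to 1 is refused whole. A call with a gripper value outside its range is refused whole. "hand" is the opening in per cent of the stroke, from 0 (shut) to 100 (fully open), set as the call begins (left out, the last holds). The fingers move at their own pace and stop on an object; "grip_force" is the grip in N (left out, the last holds). Time passes only in rows, so rows that repeat a pose let the fingers close. It gives the time, the measured TCP pose, the force, the opening and the grip force at its end, in the units of the state.
- monitor.get_obs(): the state, without advancing time (a new reading comes with each control period).
- get_image(name): name is "side" or "top" or "wrist"; returns a dict with "img" (384x512x3 uint8, blue, green, red), "fx", "fy", "cx", "cy" (pixels), "position" and "attitude" of the camera in the world. Camera axes: x right, y up, looking along -z (the intrinsics and any distortion apply to the point x, -y, -z); pixel columns grow to the right and rows downward; lengths in m; the calibration is good to about 2 mm. A picture is of the moment at which its call begins. There is no depth.
- finish_job(): hands the job in; it is judged then, once.
Trained networks look in the newest picture that a camera, given by its name, has taken for a name from the list of things; names that differ only in an ending like _2 or _b are one class to them, and where a whole thing is asked for, a point or a joint stands for the part that bears it (a point fixed in the world has none). Each returns a list of dicts, best first, with "score" (0 to 1); they miss things now and then, are a little off and sometimes report something else, mostly with a low value. They report only what shows in the picture. A call takes as long as a camera call.
- look_for(camera, query): "bbox" ([left, top, right, bottom] in pixels, round what is visible of it).
- tip_of(camera, query): "point" ([column, row] in pixels: a listed point, or the origin of a listed thing).
The state is a dict: "clock": time; "joint_pos": joint angles; "joint_vel": joint speeds; "tau": joint torques, N m; "position": TCP position; "eef_rot": TCP orientation; "force": force on the tool from outside, world axes, zero at the start; "wrist_torque": the same for the moment, N m; "width": opening from 0.0 (shut) to 1.0 (fully open); "gripper_force": force on a finger pad.
Only numpy, scipy, OpenCV 4.12 (cv2) and the standard library are available. Lean on these libraries where they do the work, as an engineer would, in place of code of your own. Each camera call takes 0.05 s, during which the arm holds its last target. There are 200 camera calls.

TASK

Push the incubator's open front door fully shut so that its catch holds it, then take the top lid by its bar handle and raise it to 45 degrees open, its underside level with the red bead on the side gauge, so that the tube rack can be loaded. The lid falls shut if let go: finish while still holding it there, still and by the handle, with the door shut. Leave the jar, the timer and the brown bottle standing where they are.

Things in the scene. Friction and masses are not known exactly. Their poses are not given: they have to be found in the camera images.
- incubator: White bench-top tube incubator, fixed: case 140 (x) x 190 (y) x 140 mm high without lid, on the worktop. Origin: centre of its underside. Its -x side is the front (with the door), y points to the door's hinge side, z up. A fixed green tube rack stands inside, wholly below the lid.
- front_door (a joint): Front door angle in rad: 0 shut, grows as it opens toward -x (the robot); stops at 1.4. Upright hinge at the front left. It stays where it is left, turning with little friction. From about 0.09 rad a sprung roller catch resists with about 5 N (pushed at door_push); let go above 0.04 rad the door swings back open a little, below that it snaps in and is held at 0 against about 4 N.
- door_push (a point): Point on the outer face of the white door panel (180 wide x 112 high x 13 mm thick, lower edge 22 mm and upper edge 134 mm above the worktop), 150 mm from the hinge, 30 mm from the free right edge, 113 mm above the worktop, 21 mm below the panel's upper edge. Its frame is the door's: -x is the outward normal of the outer face, +y points to the hinge. A small black pull, 11 mm proud, sits at the free edge on the lower half (below 85 mm above the worktop).
- door_hinge (a point): Point at the left (hinge) edge of the door's outer face at the height of door_push (113 mm); the hinge axis is upright and passes 14 mm behind it (door shut), in the plane of the front face of the case, 70 mm before and 90 mm to the left (+y) of the incubator origin. Turns with the door.
- top_lid (a joint): Lid angle in rad: 0 closed (flat on the case), grows as the front edge rises; 0.785 is 45 degrees, stops at 1.4. No stay: weight and a weak spring shut it from any angle; holding it takes about 2 to 4 N at the handle.
- lid_hinge (a point): Middle of the lid's hinge axis, which runs along the incubator's y at the rear upper edge of the case, 140 mm above the worktop. Frame turns with the lid: -x runs to the lid's front edge, y along the hinge, z is its upward normal. Lid panel 146 (from hinge to front edge) x 190 x 14 mm, its underside through the hinge axis.
- lid_bar (a point): Black bar handle fixed on the lid. The point is the centre of its round bar, 10 mm diameter, along y, 72 mm long between two round posts of the same diameter. In the lid frame the bar lies 105 mm from the hinge axis toward the front and 50 mm above it (36 mm above the lid's top face); so it is 190 mm above the worktop when the lid is closed. The bar can turn between finger pads as the lid swings.
- gauge_bead (a point): Red bead, 12 mm diameter, on the steel wire quadrant beside the incubator's right wall, 85 mm from the hinge axis at 45 degrees; the lid's underside lines up with its centre at 45 degrees.
- jar: Loose bystander: white plastic jar with red lid, 52 mm diameter x 80 mm high. Origin: centre of its underside.
- timer: Loose bystander: white kitchen-type timer with a display, 52 x 62 x 34 mm. Origin: centre of its underside.
- brown_bottle: Loose bystander: small brown bottle with black cap, 26 mm diameter x 62 mm high. Origin: centre of its underside.

How it is judged:
By the outcome, as a careful person would: the job done as asked, in the order asked, and still so for the second after the job is handed in, while the arm keeps its last pose, push and grip.
It also fails if it takes over 45 s, if anything falls off the work surface, if the arm or the gripper's body presses on something with over 40 N, if the wrist force passes 120 N, or if a joint passes its speed limit or range.

## Working session

There is one attempt and no reset: what is moved stays moved. The work goes in short steps, Python scripts to look and compute and a tool call to move; the robot and the scene stay as the last step left them, time stands still between calls to the robot, and variables do not carry over. Pictures are saved under pics/ and viewed, at most 10 in all, crops included, and the job is handed in when it is done.

Besides the shell and the picture viewer there is one more tool, called after ">>>" as name(argument=value, ...) on one line, values as JSON. drive_tool: Moves the arm, as the interface text tells. Its arguments: {"type":"object","properties":{"deltas":{"type":"array","items":{"type":"number"}},"hand":{"type":"number"},"grip_force":{"type":"number"}},"required":["deltas"]}

```bash
mkdir -p pics; cat > h.py <<'E'
import numpy as np, cv2
from scipy.spatial.transform import Rotation as R
from plant import monitor, get_image, finish_job, look_for, tip_of, robot
def ray(im,p):
    v=np.array([(p[0]-im['cx'])/im['fx'],-(p[1]-im['cy'])/im['fy'],-1.0])
    a=np.array(im['attitude']); M=R.from_quat(a).as_matrix() if a.size==4 else a.reshape(3,3)
    v=M@v; return np.array(im['position']),v/np.linalg.norm(v)
def atz(im,p,z):
    o,d=ray(im,p); return o+d*(z-o[2])/d[2]
def tri(rs):
    A=sum(np.eye(3)-np.outer(d,d) for o,d in rs); b=sum((np.eye(3)-np.outer(d,d))@o for o,d in rs)
    x=np.linalg.solve(A,b); return x,[float(np.linalg.norm((np.eye(3)-np.outer(d,d))@(x-o))) for o,d in rs]
def save(im,n): cv2.imwrite(f'pics/{n}.png',im['img'])
E
python3 - <<'E'
from h import *
np.set_printoptions(precision=4,suppress=True)
ims={}
for c in ['side','top','wrist']:
    im=get_image(c); ims[c]=im; save(im,c+'0')
    print(c,{k:v for k,v in im.items() if k!='img'})
for q in ['incubator','door_push','door_hinge','lid_hinge','lid_bar','gauge_bead','jar','timer','brown_bottle']:
    rs=[]
    for c in ['side','top','wrist']:
        t=tip_of(c,q)
        print(q,c,[(np.round(x['point'],1),round(x['score'],2)) for x in t[:2]])
        if t and t[0]['score']>.3 and c!='wrist': rs.append(ray(ims[c],t[0]['point']))
    if len(rs)>1: print('  ',tri(rs))
print(monitor.get_obs()); print(robot.grasp_offset)
cv2.imwrite('pics/a.png',cv2.resize(np.hstack([ims['side']['img'],ims['top']['img']]),(800,300)))
E
```

```text
side {'fx': 485.9059647672499, 'fy': 485.9059647672499, 'cx': 252.92910126124355, 'cy': 193.06557405878766, 'position': array([0.4077, 1.1885, 0.902 ]), 'attitude': array([-0.0303,  0.4436,  0.8926, -0.0755])}
top {'fx': 427.74674878986565, 'fy': 427.74674878986565, 'cx': 251.48124457864503, 'cy': 189.49309898456116, 'position': array([0.4263, 0.1913, 1.2993]), 'attitude': array([-0.0513,  0.0445,  0.7113, -0.6996])}
wrist {'fx': 286.57847960250064, 'fy': 286.57847960250064, 'cx': 260.03512613118875, 'cy': 197.86810721999063, 'position': array([ 0.2605, -0.5715,  0.3737]), 'attitude': array([-0.1104,  0.0802, -0.5785,  0.8042])}
incubator side [(array([240.4, 249.8]), 0.63)]
incubator top []
incubator wrist []
door_push side [(array([281.8, 194.1]), 0.56)]
door_push top [(array([274.9, 222.4]), 0.94)]
door_push wrist []
   (array([0.4928, 0.1377, 0.1022]), [0.003002672987383221, 0.003002672987383201])
door_hinge side [(array([290.2, 229. ]), 0.85)]
door_hinge top [(array([221.4, 240.2]), 0.55)]
door_hinge wrist []
   (array([0.4504, 0.287 , 0.1115]), [0.0018214960361920855, 0.0018214
[... 929 characters left out ...]
, 0.64)]
brown_bottle top [(array([188.6, 211.2]), 0.39)]
brown_bottle wrist []
   (array([ 0.5352,  0.3957, -0.0037]), [0.0052360287990659725, 0.005236028799066084])
{'clock': 1.5, 'joint_pos': array([ 1.2828,  0.6891, -0.1946,  1.5653,  0.1573,  0.9025, -0.2151]), 'joint_vel': array([-0.0002, -0.0012, -0.0006,  0.0004,  0.0003,  0.0005, -0.0013]), 'tau': array([ -0.    , -53.9536,  -1.267 , -15.8879,   0.01  ,   0.0014,
         0.    ]), 'position': array([ 0.1977, -0.5929,  0.2313]), 'eef_rot': array([0.9871, 0.1602, 0.    , 0.    ]), 'force': array([ 0.1983, -0.1093, -0.5458]), 'wrist_torque': array([ 0.0041,  0.0151, -0.059 ]), 'gripper_force': 0.0, 'width': 1.0009825990025805}
-0.0187
```

View picture.

View pics/side0.png

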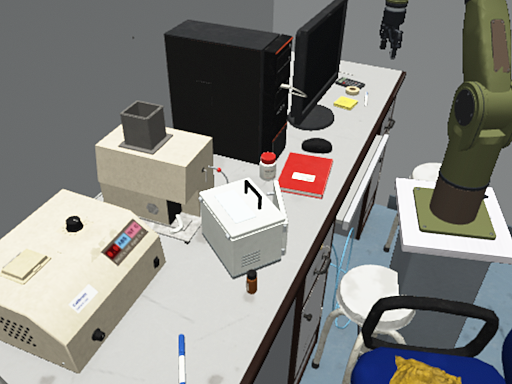

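View pics/top0.png

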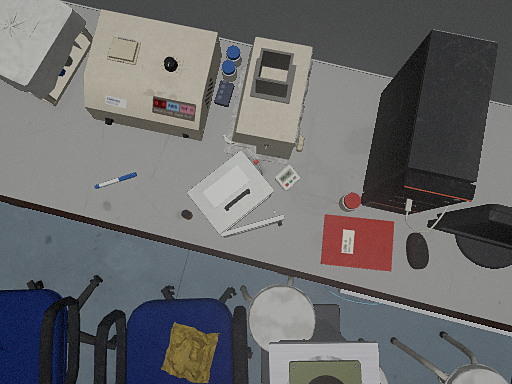

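```bash
python3 - <<'E'
from h import *
from scipy.optimize import least_squares
np.set_printoptions(precision=4,suppress=True)
ims={c:get_image(c) for c in ['side','top']}
def proj(im,P):
    M=R.from_quat(im['attitude']).as_matrix(); v=M.T@(np.array(P)-im['position'])
    return np.array([im['cx']+im['fx']*v[0]/-v[2], im['cy']-im['fy']*v[1]/-v[2]])
obs=[('push','side',(281.8,194.1)),('push','top',(274.9,222.4)),('dh','side',(290.2,229)),('dh','top',(221.4,240.2)),
('lh','side',(213.2,220.7)),('lh','top',(215,170.6)),('bar','side',(249.6,188.5)),('bar','top',(236.5,197.2)),('bead','side',(217.4,171.3)),('bead','top',(256.6,160.4)),('org','side',(240.4,249.8))]
def pts(p):
    x,y,t,d,b=p; r=lambda a:np.array([[np.cos(a),-np.sin(a)],[np.sin(a),np.cos(a)]])
    o=np.array([x,y]); W=lambda l,z:np.append(o+r(t)@np.array(l),z)
    h=np.array([-.07,.09]); D=lambda l:W(h+r(-d)@np.array(l),.113)
    return dict(push=D([-.014,-.15]),dh=D([-.014,0]),lh=W([.07,0],.14),bar=W([-.035,0],.19),bead=W([.0099,-b],.2001),org=W([0,0],0),
      c1=W([-.076,.095],.154),c2=W([-.076,-.095],.154),c3=W([.07,.095],.154),c4=W([.07,-.095],.154))
def f(p):
    P=pts(p); return np.concatenate([proj(ims[c],P[n])-u for n,c,u in obs])
s=least_squares(f,[.588,.262,.65,.37,.11],loss='soft_l1',f_scale=2)
print(s.x,'yaw deg',np.degrees(s.x[2]))
for (n,c,u),e in zip(obs,f(s.x).reshape(-1,2)): print(n,c,e)
P=pts(s.x)
for k,v in P.items(): print(k,v)
for p in [(428,222),(455,207),(512,240),(440,240)]: print('screen',p,[atz(ims['top'],p,z)[:2] for z in (0.02,.2,.4)])
big=cv2.resize(ims['top']['img'][130:260,160:320],(800,650))[:600]; sd=ims['side']['img'][140:290,180:310]
big=ims['top']['img'][135:255,160:320].copy(); A=cv2.resize(big,None,fx=3,fy=3); B=cv2.resize(sd,None,fx=2.4,fy=2.4)
for k,v in P.items():
    q=(proj(ims['top'],v)-[160,135]+.5)*3; cv2.circle(A,tuple(int(a) for a in q),3,(0,0,255),-1)
    q=(proj(ims['side'],v)-[180,140]+.5)*2.4; cv2.circle(B,tuple(int(a) for a in q),3,(0,0,255),-1)
cv2.imwrite('pics/fit.png',np.hstack([A,B])); print(A.shape,B.shape)
E
```

```text
[0.5823 0.2639 0.676  0.4456 0.102 ] yaw deg 38.73047965116079
push side [-0.7572 -2.54  ]
push top [-1.0004  1.1695]
dh side [-2.1952 -0.6794]
dh top [-0.1502 -3.3375]
lh side [ 1.222  -3.8011]
lh top [-2.4094  0.7183]
bar side [ 2.686  -0.3661]
bar top [-0.6003  1.1846]
bead side [-0.0114 -2.3243]
bead top [-1.6237 -0.3078]
org side [-0.4215 -0.6954]
push [0.492  0.1411 0.113 ]
dh [0.4577 0.2872 0.113 ]
lh [0.6369 0.3077 0.14  ]
bar [0.555 0.242 0.19 ]
bead [0.6539 0.1905 0.2001]
org [0.5823 0.2639 0.    ]
c1 [0.4636 0.2905 0.154 ]
c2 [0.5824 0.1423 0.154 ]
c3 [0.5775 0.3818 0.154 ]
c4 [0.6963 0.2336 0.154 ]
screen (428, 222) [array([ 0.4943, -0.321 ]), array([ 0.4848, -0.2489]), array([ 0.4741, -0.1688])]
screen (455, 207) [array([ 0.5377, -0.4044]), array([ 0.522 , -0.3206]), array([ 0.5046, -0.2275])]
screen (512, 240) [array([ 0.4373, -0.564 ]), array([ 0.4357, -0.4577]), array([ 0.434 , -0.3396])]
screen (440, 240) [array([ 0.4406, -0.3525]), array([ 0.4386, -0.276 ]), array([ 0.4364, -0.191 ])]
(360, 480, 3) (360, 312, 3)
```

View pics/fit.png

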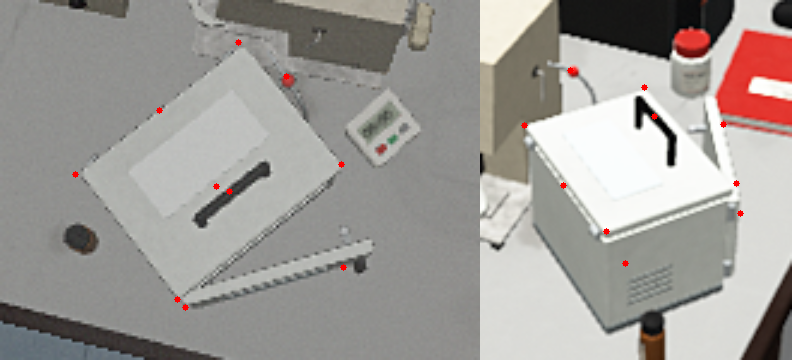

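>>> drive_tool(deltas=[0.23,0.5,0.3,0,0,0.1,0.45,1,0.5,0,0,0.2], hand=0)

```text
clock: 1.85
position: [0.2343, -0.5124, 0.272]
eef_rot: [0.965, 0.264, 0.0, 0.001]
force: [1.0, -0.1, 0.7]
width: 0.603
gripper_force: 0.0
```

>>> drive_tool(deltas=[0.23,0.5,0,0,0,0.1,0.45,1,0,0,0,0.2])

```text
clock: 2.1
position: [0.2704, -0.4318, 0.2718]
eef_rot: [0.932, 0.364, 0.0, 0.001]
force: [0.7, -0.3, 0.2]
width: 0.143
gripper_force: 0.0
```

>>> drive_tool(deltas=[0.23,0.5,0,0,0,0.1,0.45,1,0,0,0,0.2])

```text
clock: 2.35
position: [0.3064, -0.3517, 0.2716]
eef_rot: [0.888, 0.459, 0.0, 0.0]
force: [0.5, -0.1, 0.4]
width: 0.003
gripper_force: 0.0
```

>>> drive_tool(deltas=[0.23,0.5,0,0,0,0.1,0.45,1,0,0,0,0.2])

```text
clock: 2.6
position: [0.3424, -0.2718, 0.2716]
eef_rot: [0.836, 0.549, 0.0, 0.0]
force: [1.1, -0.8, -0.9]
width: 0.0
gripper_force: 0.0
```

>>> drive_tool(deltas=[0.23,0.5,0,0,0,0.1,0.45,1,0,0,0,0.2])

```text
clock: 2.85
position: [0.3784, -0.1918, 0.2716]
eef_rot: [0.774, 0.634, 0.0, 0.0]
force: [0.4, -0.6, -0.0]
width: -0.002
gripper_force: 0.0
```

```bash
python3 -c "
from h import *
print(monitor.get_obs()['joint_pos'])"
```

```text
[ 0.73774129  0.40462061 -0.53663195  2.07076824  0.30333814  0.74037794
 -0.18815637]
```

>>> drive_tool(deltas=[0.09,0.5,0,0,0,0.1,0.18,1,0,0,0,0.21])

```text
clock: 3.1
position: [0.3925, -0.1117, 0.2715]
eef_rot: [0.699, 0.715, 0.0, 0.0]
force: [0.2, -1.0, 0.3]
width: -0.0
gripper_force: 0.0
```

>>> drive_tool(deltas=[0.09,0.5,0,0,0,0.1,0.18,1,0,0,0,0.21])

```text
clock: 3.35
position: [0.4069, -0.0317, 0.2716]
eef_rot: [0.617, 0.787, 0.0, 0.0]
force: [0.4, -0.4, 0.0]
width: 0.002
gripper_force: 0.0
```

>>> drive_tool(deltas=[0.09,0.5,0,0,0,0.1,0.18,1,0,0,0,0.21])

```text
clock: 3.6
position: [0.4212, 0.0483, 0.2715]
eef_rot: [0.527, 0.85, 0.0, 0.0]
force: [0.6, 0.2, 0.7]
width: -0.001
gripper_force: 0.0
```

```bash
python3 - <<'E'
from h import *
np.set_printoptions(precision=4,suppress=True)
im=get_image('wrist'); save(im,'w1'); print(im['position'])
for q,z in [('door_push',.113),('door_hinge',.113),('lid_bar',.19),('lid_hinge',.14),('gauge_bead',.2)]:
    print(q,[(x['point'],round(x['score'],2),atz(im,x['point'],z)) for x in tip_of('wrist',q)[:2]])
print(monitor.get_obs()['joint_pos'])
E
```

```text
[0.389  0.1089 0.4147]
door_push [([365.7, 137.2], 0.71, array([0.4954, 0.1399, 0.113 ]))]
door_hinge []
lid_bar []
lid_hinge []
gauge_bead []
[ 0.2843  0.4381 -0.7269  2.0673  0.4127  0.7823 -0.2393]
```

View pics/w1.png

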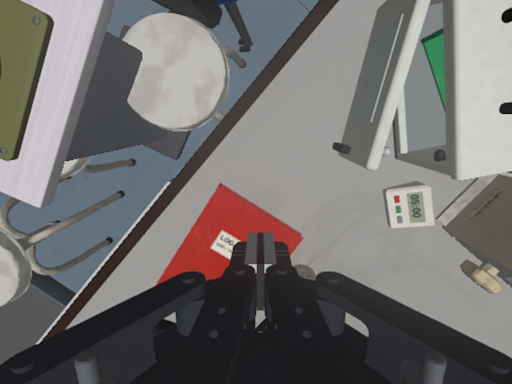

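>>> drive_tool(deltas=[0.07,0.5,-0.25,0,0,0.1,0.14,0.93,-0.6,0,0,0.205,0.14,0.93,-1,0,0,0.205])

```text
clock: 4.28
position: [0.4332, 0.1235, 0.191]
eef_rot: [0.433, 0.901, 0.002, 0.0]
force: [-0.3, -0.9, 0.0]
width: 0.0
gripper_force: 0.0
```

>>> drive_tool(deltas=[0,0,-0.6,0,0,0,0,0,-1,0,0,0,0,0,-1,0,0,0])

```text
clock: 4.65
position: [0.431, 0.1197, 0.1099]
eef_rot: [0.435, 0.901, -0.002, -0.001]
force: [0.1, -0.5, 0.1]
width: -0.0
gripper_force: 0.0
```

>>> drive_tool(deltas=[0.4,0.1,0,0,0,0,0.6,0.16,0,0,0,0,0.75,0.2,0,0,0,0,0.9,0.25,0,0,0,0])

```text
clock: 5.15
position: [0.5047, 0.1408, 0.1121]
eef_rot: [0.435, 0.901, -0.0, 0.0]
force: [-1.3, -0.0, 0.5]
width: -0.006
gripper_force: 0.2
```

>>> drive_tool(deltas=[0.12,0.05,0,0,0,0,0.24,0.1,0,0,0,0,0.36,0.15,0,0,0,0,0.45,0.19,0,0,0,0,0.5,0.22,0,0,0,0])

```text
clock: 5.78
position: [0.54, 0.1569, 0.1105]
eef_rot: [0.434, 0.901, -0.004, -0.002]
force: [-14.6, -7.0, 9.0]
width: 0.003
gripper_force: 7.6
```

>>> drive_tool(deltas=[0.03,0.02,0,0,0,0,0.03,0.02,0,0,0,0])

```text
clock: 6.02
position: [0.5399, 0.1568, 0.1101]
eef_rot: [0.434, 0.901, -0.007, -0.004]
force: [-14.8, -6.0, 8.7]
width: -0.005
gripper_force: 8.0
```

>>> drive_tool(deltas=[-0.25,-0.2,0,0,0,0,-0.5,-0.4,0,0,0,0,-0.5,-0.4,0.3,0,0,0,-0.5,-0.4,1,0,0,0], hand=60)

```text
clock: 6.52
position: [0.5056, 0.1281, 0.1907]
eef_rot: [0.434, 0.901, -0.001, -0.002]
force: [2.4, -0.6, 0.6]
width: 0.6
gripper_force: 0.0
```

>>> drive_tool(deltas=[0,0,0.6,0,0,0,0,0,1,0,0,0,0,0,1,0,0,0])

```text
clock: 6.9
position: [0.5085, 0.13, 0.274]
eef_rot: [0.434, 0.901, 0.003, 0.002]
force: [-0.1, 0.1, -0.3]
width: 0.599
gripper_force: 0.0
```

```bash
python3 - <<'E'
from h import *
np.set_printoptions(precision=4,suppress=True)
ims={c:get_image(c) for c in ['side','top','wrist']}; save(ims['wrist'],'w2')
for q,z in [('door_push',.113),('lid_bar',.19),('gauge_bead',.2)]:
    rs=[]
    for c in ims:
        for x in tip_of(c,q)[:1]: print(q,c,x['point'],round(x['score'],2),atz(ims[c],x['point'],z)); rs.append(ray(ims[c],x['point']))
    if len(rs)>1: print(tri(rs))
a=ims['wrist']['img']; t=cv2.resize(ims['top']['img'][160:256,180:308],(512,384))
cv2.imwrite('pics/c2.png',cv2.resize(np.hstack([a,t]),(800,300)))
E
```

```text
door_push top [263.4, 205.3] 0.53 [0.5432 0.1692 0.113 ]
door_push wrist [313.8, 188.5] 0.88 [0.5538 0.1599 0.113 ]
(array([0.5366, 0.1672, 0.1721]), [0.003191963984150049, 0.00319196398415005])
lid_bar side [250.2, 190.3] 0.61 [0.5586 0.2517 0.19  ]
lid_bar top [235.3, 203.1] 0.73 [0.5426 0.2437 0.19  ]
(array([0.5515, 0.2447, 0.1843]), [0.008197403323002578, 0.008197403323002504])
gauge_bead side [220.1, 172.5] 0.69 [0.6437 0.2045 0.2   ]
gauge_bead top [254.9, 160.1] 0.66 [0.6539 0.1907 0.2   ]
gauge_bead wrist [440.8, 257.3] 0.65 [0.6478 0.1877 0.2   ]
(array([0.6522, 0.1895, 0.1916]), [0.00538665021431808, 0.0035583356180329483, 0.002715030637489671])
```

View pics/c2.png

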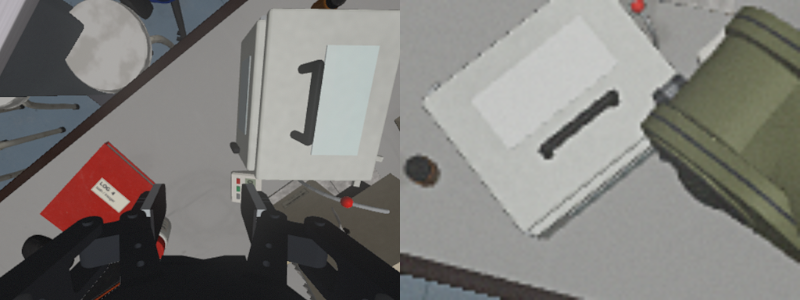

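>>> drive_tool(deltas=[0.25,0.5,0,0,0,0,0.5,0.9,0,0,0,0,0.5,0.9,0,0,0,0])

```text
clock: 7.88
position: [0.547, 0.2041, 0.2713]
eef_rot: [0.433, 0.902, 0.002, -0.0]
force: [-0.1, -0.5, 0.5]
width: 0.602
gripper_force: 0.0
```

```bash
python3 - <<'E'
from h import *
np.set_printoptions(precision=4,suppress=True)
im=get_image('wrist'); save(im,'w3'); print(im['position'],R.from_quat(im['attitude']).as_matrix())
for q,z in [('door_push',.113),('lid_bar',.19),('gauge_bead',.2),('lid_hinge',.14)]:
    for x in tip_of('wrist',q)[:1]: print(q,x['point'],round(x['score'],2),atz(im,x['point'],z))
a=cv2.imread('pics/w2.png')[50:220,330:450]
cv2.imwrite('pics/c3.png',np.hstack([cv2.resize(a,(282,400)),cv2.resize(im['img'],(512,400))]))
E
```

```text
[0.5024 0.2563 0.4146] [[ 0.7793 -0.6034 -0.1692]
 [ 0.6267  0.7511  0.2075]
 [ 0.0019 -0.2677  0.9635]]
door_push [239.2, 217.3] 0.91 [0.5513 0.1594 0.113 ]
lid_bar [292.6, 177.9] 0.62 [0.5517 0.2371 0.19  ]
lid_hinge [397.6, 169.5] 0.84 [0.6366 0.3029 0.14  ]
```

View pics/c3.png

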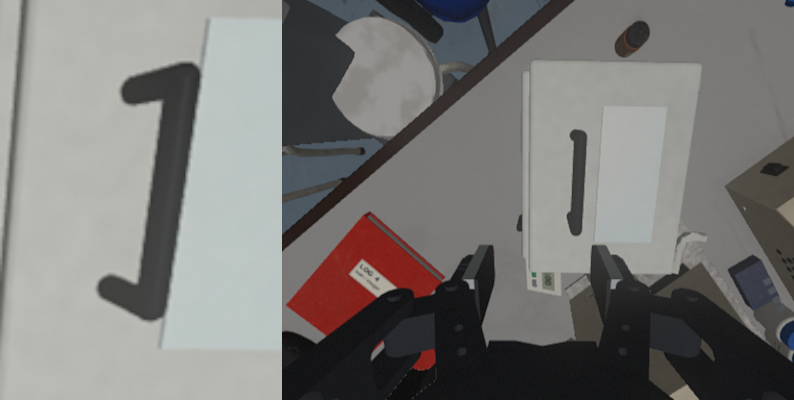

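```bash
python3 - <<'E'
from h import *
np.set_printoptions(precision=4,suppress=True)
im=get_image('wrist'); g=cv2.cvtColor(im['img'],cv2.COLOR_BGR2GRAY)
m=(g[110:245,270:320]<90).astype('uint8'); n,l,s,c=cv2.connectedComponentsWithStats(m)
k=1+np.argmax(s[1:,4]); yy,xx=np.where(l==k); print(s[k])
yc=slice(None)
rows=range(yy.min()+12,yy.max()-12)
xs=[xx[yy==r].mean() for r in rows]; f=np.polyfit(rows,xs,1)
e=[(np.polyval(f,r)+270,r+110) for r in (yy.min()+4,yy.max()-4)]
P=[atz(im,p,.19) for p in e]; print(e,P); d=P[0]-P[1]
print('mid',(P[0]+P[1])/2,'len',np.linalg.norm(d),'ang',np.degrees(np.arctan2(d[1],d[0]))-90)
# w2 with derived pose
o=monitor.get_obs(); Rt=R.from_quat(o['eef_rot']); T=Rt.inv().apply(im['position']-o['position'])
R2=R.from_quat(np.array([0.434,0.901,0.003,0.002])/np.linalg.norm([0.434,0.901,0.003,0.002]))
im2=dict(im); im2['position']=np.array([.5085,.13,.274])+R2.apply(T); im2['attitude']=(R2*Rt.inv()*R.from_quat(im['attitude'])).as_quat()
for p2,p in zip([(409.6,80.6),(394.7,182)],e): print(tri([ray(im2,p2),ray(im,p)]))
E
```

```text
[  19   10   21  102 1283]
[(np.float64(303.71536358378467), np.int64(124)), (np.float64(297.3328907934171), np.int64(217))] [array([0.5306, 0.2689, 0.19  ]), array([0.5754, 0.2091, 0.19  ])]
mid [0.553 0.239 0.19 ] len 0.07464582660084434 ang 36.8605187489955
(array([0.5295, 0.2675, 0.2037]), [0.0007037787961221671, 0.000703778796121994])
(array([0.5725, 0.2109, 0.2038]), [0.001726942255124878, 0.0017269422551249747])
```

>>> drive_tool(deltas=[0.09,0.46,0,0,0,0,0.09,0.46,-0.3,0,0,0,0.09,0.46,-0.6,0,0,0,0.09,0.46,-0.6,0,0,0])

```text
clock: 8.68
position: [0.5527, 0.2357, 0.2218]
eef_rot: [0.434, 0.901, -0.002, -0.001]
force: [-0.1, -0.2, -0.5]
width: 0.6
gripper_force: 0.0
```

```bash
python3 - <<'E'
from h import *
im=get_image('wrist'); save(im,'w4'); print(monitor.get_obs()['position'])
cv2.imwrite('pics/c4.png',im['img'])
E
```

```text
[0.55347695 0.23657584 0.22315953]
```

View pics/c4.png

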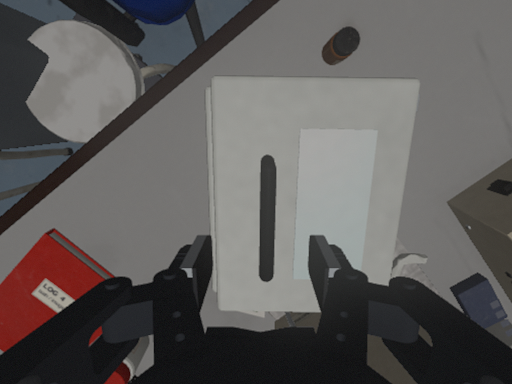

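>>> drive_tool(deltas=[0.02,0.04,-0.35,0,0,0,0.02,0.04,-0.65,0,0,0,0.02,0.04,-0.65,0,0,0])

```text
clock: 9.1
position: [0.555, 0.2399, 0.1711]
eef_rot: [0.434, 0.901, -0.001, -0.0]
force: [-0.3, -0.3, 1.3]
width: 0.602
gripper_force: 0.0
```

>>> drive_tool(deltas=[0,0,0,0,0,0,0,0,0,0,0,0,0,0,0,0,0,0,0,0,0,0,0,0,0,0,0,0,0,0], hand=0, grip_force=40)

```text
clock: 9.72
position: [0.5547, 0.2401, 0.1723]
eef_rot: [0.434, 0.901, -0.001, 0.0]
force: [-3.6, -2.3, 6.3]
width: 0.1
gripper_force: 39.0
```

>>> drive_tool(deltas=[0.045,0.035,0.11,0,0,0,0.101,0.079,0.219,0,0,0,0.16,0.126,0.32,0,0,0,0.23,0.18,0.411,0,0,0,0.23,0.18,0.411,0,0,0])

```text
clock: 10.35
position: [0.5713, 0.2529, 0.2046]
eef_rot: [0.434, 0.901, -0.004, -0.001]
force: [-8.8, -6.3, 4.4]
width: 0.098
gripper_force: 39.2
```

>>> drive_tool(deltas=[0.05,0.04,0.085,0,0,0,0.135,0.106,0.162,0,0,0,0.215,0.17,0.23,0,0,0,0.308,0.242,0.287,0,0,0,0.4,0.314,0.334,0,0,0,0.4,0.314,0.334,0,0,0])

```text
clock: 11.1
position: [0.6058, 0.2796, 0.2334]
eef_rot: [0.435, 0.901, -0.001, 0.0]
force: [-7.5, -6.5, 10.5]
width: 0.103
gripper_force: 41.1
```

```bash
python3 - <<'E'
from h import *
np.set_printoptions(precision=4,suppress=True)
ims={c:get_image(c) for c in ['side','top','wrist']}
o=monitor.get_obs(); print(o['position'],o['eef_rot'],o['force'],o['width'],o['wrist_torque'])
save(ims['side'],'s5')
for q in ['lid_bar','gauge_bead','lid_hinge','door_push','top_lid','jar','timer','brown_bottle']:
    for c in ims:
        for x in tip_of(c,q)[:1]: print(q,c,np.round(x['point'],1),round(x['score'],2))
s=ims['side']['img'][130:280,180:310]
cv2.imwrite('pics/c5.png',np.hstack([cv2.resize(s,(390,450)),cv2.resize(ims['wrist']['img'],(400,450))]))
E
```

```text
[0.6054 0.2793 0.2333] [ 0.4345  0.9007 -0.0009  0.0004] [-6.2886 -6.7312 10.0538] 0.09681451268956878 [-1.2886  1.4079 -0.1856]
lid_bar side [227.7 174.4] 0.91
lid_bar top [217.1 177.9] 0.97
lid_bar wrist [258.1 264.5] 0.79
gauge_bead side [216.1 173.5] 0.91
lid_hinge side [213.4 218.6] 0.64
lid_hinge top [213.2 170.8] 0.67
lid_hinge wrist [306.1 201.5] 0.71
door_push side [257.7 196.5] 0.76
door_push top [263.9 200.1] 0.54Traceback (most recent call last):
  File "<stdin>", line 8, in <module>
ValueError: it knows: brown_bottle, door_hinge, door_push, gauge_bead, incubator, jar, lid_bar, lid_hinge, timer
```

>>> drive_tool(deltas=[-0.01,-0.008,0.03,0,0,0,-0.01,-0.008,0.03,0,0,0])

```text
clock: 12.1
position: [0.6047, 0.2788, 0.2331]
eef_rot: [0.434, 0.901, -0.001, -0.0]
force: [-2.8, -2.3, -1.4]
width: 0.099
gripper_force: 39.9
```

```bash
python3 - <<'E'
from h import *
np.set_printoptions(precision=4,suppress=True)
ims={c:get_image(c) for c in ['side','top','wrist']}
o=monitor.get_obs(); print(o['position'],o['eef_rot'],o['force'],o['width'])
for q in ['lid_bar','lid_hinge']:
    r={c:tip_of(c,q)[0]['point'] for c in ims}
    print(q,r,tri([ray(ims[c],p) for c,p in r.items()]),tri([ray(ims[c],r[c]) for c in ('side','top')]))
for q in ['jar','timer','brown_bottle']:
    for x in tip_of('top',q)[:1]: print(q,x['point'],x['score'])
M=lambda im:R.from_quat(im['attitude']).as_matrix()
def proj(im,P):
    v=M(im).T@(np.array(P)-im['position']); return np.array([im['cx']-im['fx']*v[0]/v[2], im['cy']+im['fy']*v[1]/v[2]])
# overlay lid outline: underside front/hinge corners at 40,45,50 deg
org=np.array([.5823,.2639,0]); c,s=np.cos(.67),np.sin(.67)
W=lambda x,y,z: org+[c*x-s*y,s*x+c*y,z]
side=ims['side']['img'].copy(); S=3
crop=cv2.resize(side[130:280,180:310],None,fx=S,fy=S)
for a,col in ((40,(255,0,0)),(45,(0,0,255)),(50,(0,200,0))):
    t=np.radians(a)
    for y in (.095,):
        p,q=[(proj(ims['side'],W(.07-r*np.cos(t),y,.14+r*np.sin(t)))-[180,130]+.5)*S for r in (0,.146)]
        cv2.line(crop,tuple(p.astype(int)),tuple(q.astype(int)),col,1)
cv2.imwrite('pics/c5.png',np.hstack([crop,cv2.resize(ims['wrist']['img'],(400,450))]))
E
```

```text
[0.6048 0.2789 0.2331] [ 0.4343  0.9008 -0.0008 -0.0001] [-3.0462 -2.9724 -1.5535] 0.09762202046507443
lid_bar {'side': [229.3, 176.8], 'top': [218.6, 176.7], 'wrist': [259.0, 263.5]} (array([0.6036, 0.28  , 0.2466]), [0.0018917830983839427, 0.002072135024232442, 0.003456093558648533]) (array([0.6036, 0.2821, 0.2459]), [0.00015708624993409858, 0.0001570862499342271])
lid_hinge {'side': [213.6, 219.7], 'top': [213.5, 170.2], 'wrist': [308.8, 198.7]} (array([0.6401, 0.3051, 0.1285]), [0.00015439715317205606, 0.0022938485748862504, 0.002170115786947168]) (array([0.6408, 0.3061, 0.1294]), [0.0011025593161532899, 0.0011025593161534358])
jar [347.0, 200.4] 0.6
brown_bottle [187.6, 214.8] 0.61
```

View pics/c5.png

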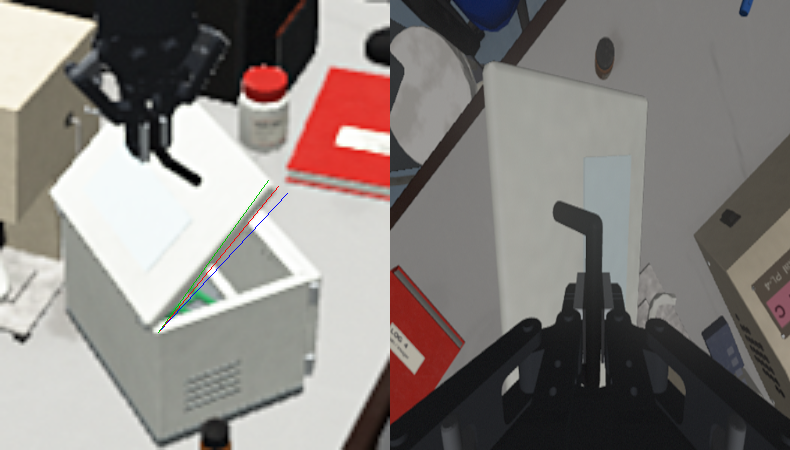

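```bash
python3 - <<'E'
from h import *
im=get_image('side'); M=R.from_quat(im['attitude']).as_matrix()
def proj(P):
    v=M.T@(np.array(P)-im['position']); return np.array([im['cx']-im['fx']*v[0]/v[2], im['cy']+im['fy']*v[1]/v[2]])
org=np.array([.5823,.2639,0]); c,s=np.cos(.67),np.sin(.67)
W=lambda x,y,z: org+[c*x-s*y,s*x+c*y,z]
S=7; x0,y0=190,180; A=cv2.resize(im['img'][y0:y0+85,x0:x0+110],None,fx=S,fy=S,interpolation=cv2.INTER_CUBIC)
def dot(P,col): 
    q=(proj(P)-[x0,y0]+.5)*S; print(q.round(),col); cv2.circle(A,tuple(int(v) for v in q),3,col,-1)
for a,col in ((40,(255,0,0)),(45,(0,0,255)),(50,(0,200,0))):
    t=np.radians(a); dot(W(.07-.146*np.cos(t),.095,.14+.146*np.sin(t)),col)
    u=t; dot(W(.07-.146*np.cos(t)+.014*np.sin(t),.095,.14+.146*np.sin(t)+.014*np.cos(t)),col)
for p in ((.07,.095,.14),(-.07,.095,.14),(-.07,.095,0),(-.07,-.095,.14)): dot(W(*p),(255,0,255))
cv2.imwrite('pics/c6.png',A)
E
```

```text
[602. 100.] (255, 0, 0)
[579.  82.] (255, 0, 0)
[580.  85.] (0, 0, 255)
[555.  69.] (0, 0, 255)
[556.  72.] (0, 200, 0)
[528.  59.] (0, 200, 0)
[299. 425.] (255, 0, 255)
[661. 294.] (255, 0, 255)
[641. 582.] (255, 0, 255)
[398.   9.] (255, 0, 255)
```

View pics/c6.png

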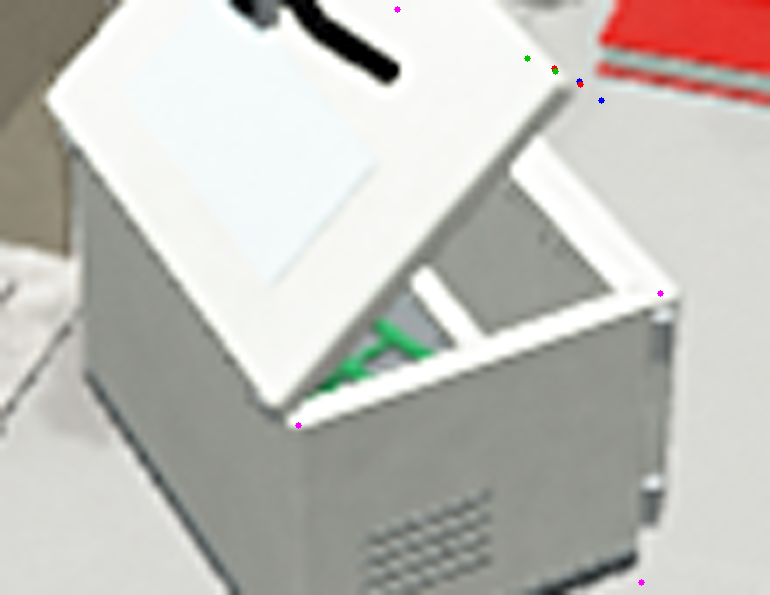

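>>> drive_tool(deltas=[0.014,0.011,0.006,0,0,0,0.014,0.011,0.006,0,0,0,0.014,0.011,0.006,0,0,0,0.014,0.011,0.006,0,0,0,0.014,0.011,0.006,0,0,0], grip_force=60)

```text
clock: 13.38
position: [0.6061, 0.2799, 0.2338]
eef_rot: [0.434, 0.901, -0.0, 0.0]
force: [-1.7, -3.7, -0.7]
width: 0.092
gripper_force: 58.5
```

```bash
python3 - <<'E'
from h import *
np.set_printoptions(precision=4,suppress=True)
im={c:get_image(c) for c in ['side','top']}
o=monitor.get_obs(); print(o['position'],o['force'],o['joint_vel'],o['width'])
p=[ray(im[c],tip_of(c,'lid_bar')[0]['point']) for c in im]; print(tri(p))
for q in ('door_push','timer','jar','brown_bottle'): print(q,[(c,x['point'],round(x['score'],2)) for c in im for x in tip_of(c,q)[:1]])
cv2.imwrite('pics/c7.png',cv2.resize(im['top']['img'][130:250,160:320],None,fx=4.5,fy=4.5))
E
```

```text
[0.6061 0.2799 0.2338] [-2.3294 -4.4308 -0.1476] [ 0.0012  0.0011  0.0017  0.0007 -0.0016 -0.0008 -0.0004] 0.08859213994215237
(array([0.6057, 0.2862, 0.2478]), [0.0004189845187414227, 0.0004189845187415151])
door_push [('side', [257.8, 198.2], 0.72)]
timer []
jar [('side', [263.7, 178.0], 0.81), ('top', [346.3, 204.4], 0.76)]
brown_bottle [('top', [184.8, 215.4], 0.61)]
```

View pics/c7.png

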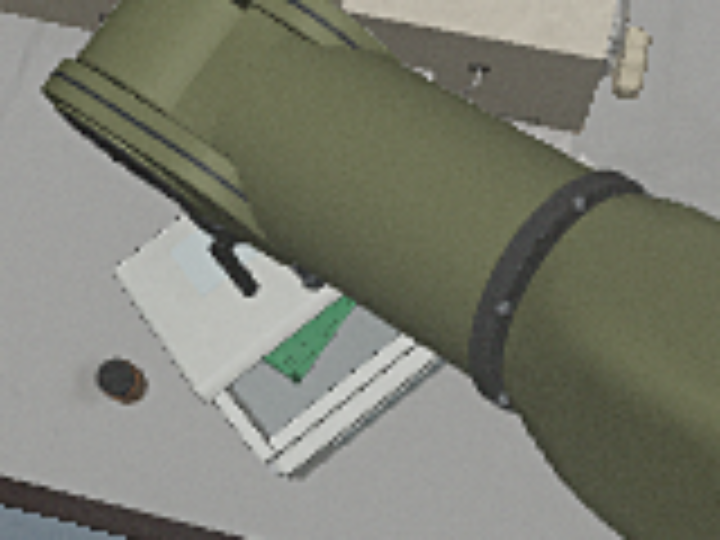

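```bash
python3 -c "
from h import *
print(finish_job())"
```

```text
the job is handed in; nothing more can be done
None
```

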